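# Index the stake turret to the ball stake

### The arm

A 6-joint arm with a two-finger parallel gripper is mounted at the origin on the work surface. World frame = base frame: x ahead of the robot, y to its left, z up, the work surface at z = 0. Lengths are in m, angles in rad, forces in N, time in s.
With the tool pointing down it reaches from about 0.35 to 0.85 m from the base axis. Payload 8.1 kg.
Tool frame: the origin (TCP) lies on the mounting face of the last link; the fingertips stand 186 mm ahead of it and the grasp point (between the pads) lies 167 mm ahead of it; z points along the fingers, y is the line along which they close (so a half turn about z gives the same grasp; the last joint's range is limited). The gripper opens to 93 mm and grips with 3 to 60 N. Pads are 15 mm wide; open, the fingers measure 128 mm over their backs; the gripper's body (75 mm by 188 mm) begins 65 mm behind the grasp point.
Start: joints at [1.022, 0.13, 1.488, -0, 1.523, -0.085], TCP at [0.268, 0.537, 0.405] pointing down, gripper open.
Joint ranges: [-2.96, 2.96], [-0.89, 2.26], [0.02, 2.5], [-1.34, 4.48], [0, 2.73], [-2.66, 2.66]. Speed limits (rad/s): [2.39, 2.39, 2.79, 3.14, 3.14, 3.14].

### API

Orientations are given as a rotation vector (axis times angle).
In Python, from plant import * gives the robot as it stands. The module is installed in compiled form; this text tells all that it offers.
- The arm moves only by the tool arm_command, never from a script. Its argument "increments" is a list of rows, each a list of 6 numbers: the shift along the tool's x, y, z in units of 0.2 m (1.0 is 0.2 m), then the turn, a rotation vector about the tool's x, y, z in units of pi rad (1.0 is pi rad). A call has exactly 5 rows; each row is the pose to reach, as a shift and turn from the pose commanded when the call began, along the tool's axes at that moment, turning the shorter way round; what a row does not reach only later rows make up. A row lasts 1/8 s, in which the tool goes at most 62.5 mm and 10.7 degrees, less where a joint would pass 70% of its speed; a pose out of reach is approached as far as the arm can. A call with a number of a shift or a turn outside -1 to 1 is refused whole. A call with a gripper value outside its range is refused whole. "fingers" is the closure, from -1 (fully open) to 1 (shut), set as the call begins (left out, the last holds). The fingers move at their own pace and stop on an object; "force" is the grip in N (left out, the last holds). Time passes only in rows, so rows that repeat a pose let the fingers close, or fill a call up. It gives the time, the measured TCP pose, the force, the opening and the grip force at its end, in the units of the state.
- read_state(): the state, without advancing time (a new reading comes with each control period).
- read_camera(name): name is "scene" or "side" or "wrist"; returns a dict with "image" (420x560x3 uint8, red, green, blue), "fx", "fy", "cx", "cy" (pixels), "T" (4x4, takes a point from camera to world coordinates). Camera axes: x right, y down, z forward; pixel columns grow to the right and rows downward; lengths in m; the calibration is good to about 2 mm. A picture is of the moment at which its call begins. There is no depth.
- close_job(): hands the job in; it is judged then, once.
The state is a dict: "t": time; "q": joint angles; "dq": joint speeds; "joint_torque": joint torques, N m; "tool_pos": TCP position; "orientation": TCP orientation; "force": force on the tool from outside, world axes, zero at the start; "wrist_torque": the same for the moment, N m; "opening": finger opening in m; "gripper_force": force on a finger pad.
Only numpy, scipy, OpenCV 4.12 (cv2) and the standard library are available. Lean on these libraries where they do the work, as an engineer would, in place of code of your own. Each camera call takes 0.05 s, during which the arm holds its last target. There are 200 camera calls.

### The job

The silversmith's bench has a rotary turret of forming stakes: with the fingertips, push its upright tab around until the ball-headed stake stands at the fixed pointer, clicked into its notch, and then let go. Push the tab from one side at a time without pinching it, do not touch the polished stakes, and leave everything else on the bench where it lies.

Things in the scene. Friction and masses are not known exactly. Their poses are not given: they have to be found in the camera images.
- turret_base: fixed grey round foot of the turret, 196 mm across, 12 mm thick; origin on the turret's upright axis, at the bench top. Its own +x axis points from the turret axis to the fixed pointer
- turret (a joint): rotation of the turret on its foot in rad, growing anticlockwise seen from above; no end stops, turns either way. 0 (or any whole turn) = ball stake at the pointer; the starting value lies between about 0.9 and 5.4. A sprung roller clicks it into six notches, every 60 degrees (1.047 rad): it drops into the nearest notch by itself once past half-way between two, and stays there when let go. About 3 to 5 N sideways at the tab turns it out of a notch
- tab_top (a point): top centre of the turret's only upright push tab, a steel plate 22 mm wide radially, 12 mm thick in the direction it is pushed, standing 112 mm from the turret axis (to its middle) from 36 to 122 mm above the bench; turns with the turret, joined to it by a flat radial bar whose top is 43 mm above the bench. Seen from above it stands 150 degrees anticlockwise of the ball stake
- tab_ccw: anticlockwise half (6 mm) of the tab's thickness; origin on the turret axis at the bench top, turns with the turret. Pushing its face turns the turret clockwise
- tab_cw: clockwise half (6 mm) of the tab's thickness; origin on the turret axis at the bench top, turns with the turret. Pushing its face turns the turret anticlockwise
- ball_stake (a point): centre of the ball (29 mm diameter) of the ball-headed stake, 50 mm from the turret axis, 76 mm above the bench; turns with the turret
- stakes: the six plain steel stations, 60 degrees apart on a 50 mm radius on the turret's disc (170 mm across, top at 45 mm): anticlockwise from above a ball, a flat mushroom head, a cone, a square head, a T-bar, and a low blanked socket. All lie within 70 mm of the turret axis and below 95 mm. Origin on the turret axis at the bench top, turns with the turret
- index_mark (a point): the working position: the point 50 mm from the turret axis towards the pointer, 76 mm above the bench, where the ball's centre must come; fixed
- pointer_tip (a point): tip of the fixed dark steel pointer block on a tongue of the foot, 137 mm from the turret axis, 46 mm above the bench; the block stretches 31 mm farther out
- bench_block: loose bystander: square steel block, 70 x 70 x 22 mm; origin at the centre of its underside
- ring_blank: loose bystander: brass ring, 32 mm across, 12 mm high; origin at the centre of its underside
- paste_jar: loose bystander: jar, 60 mm across, 60 mm high; origin at the centre of its underside
- chasing_punch: loose bystander: square steel punch lying flat, 100 x 10 x 10 mm; origin at the centre of its underside
- chasing_hammer: loose bystander: small hammer with wooden handle lying along its own x, 220 mm long; origin at the middle of its length
- graver: loose bystander: wooden-handled graver lying along its own x, 160 mm long; origin at the middle of its length
- mallet: loose bystander: wooden mallet lying with its handle towards its own -x, head 60 x 95 x 56 mm centred 60 mm along +x, handle end at -160 mm; origin on the bench
- parts_cup: loose bystander: white china bowl, 70 mm across, 50 mm high; origin at the centre of its underside

How it is judged:
By the outcome, as a careful person would: the job done as asked, in the order asked, and still so for the second after the job is handed in, with the robot touching nothing.
It also fails if it takes over 64 s, if anything falls off the work surface, if the arm or the gripper's body presses on something with over 40 N, if the wrist force passes 120 N, or if a joint passes its speed limit or range.

## Working session

There is one attempt and no reset: what is moved stays moved. The work goes in short steps, Python scripts to look and compute and a tool call to move; the robot and the scene stay as the last step left them, time stands still between calls to the robot, and variables do not carry over. Pictures are saved under pics/ and viewed, at most 10 in all, crops included, and the job is handed in when it is done.

Besides the shell and the picture viewer there is one more tool, called after "Call:" in YAML: its name, and indented under it one key for each argument. arm_command: Moves the arm, as the interface text tells. Shifts and turns lie within -1 to 1; 1 stands for 0.2 m of shift or pi rad of turn. Its arguments: {"type":"object","properties":{"increments":{"type":"array","items":{"type":"array","items":{"type":"number","minimum":-1,"maximum":1}}},"fingers":{"type":"number"},"force":{"type":"number"}},"required":["increments"]}

```bash
mkdir -p pics
python3 - <<'E'
from plant import *
import cv2,numpy as np
s=read_state();print({k:np.round(v,3) for k,v in s.items()})
for n in("scene","side"):
    c=read_camera(n);cv2.imwrite(f"pics/{n}0.png",c["image"][:,:,::-1]);print(n,c["fx"],c["cx"],c["cy"],np.round(c["T"],3).tolist())
E
```

```text
{'t': np.float64(0.0), 'q': array([ 1.022,  0.131,  1.489, -0.   ,  1.523, -0.085]), 'dq': array([-0.   , -0.   , -0.002, -0.001,  0.001, -0.001]), 'joint_torque': array([-0.0000e+00, -5.5985e+01, -4.9174e+01,  7.7000e-02,  3.6000e-02,
       -0.0000e+00]), 'tool_pos': array([0.268, 0.536, 0.404]), 'orientation': array([-7.220e-01, -3.057e+00,  3.000e-03]), 'force': array([ 0.483, -0.954, -0.111]), 'wrist_torque': array([ 0.014, -0.004,  0.009]), 'gripper_force': np.float64(0.0), 'opening': np.float64(0.093)}
scene 489.15592814856683 285.3991591491328 217.56344657137322 [[0.812, 0.417, -0.408, 1.192], [0.584, -0.585, 0.564, -0.864], [-0.003, -0.696, -0.718, 1.167], [0.0, 0.0, 0.0, 1.0]]
side 409.0470845984324 285.1704871916788 206.37268845841245 [[0.8, -0.324, 0.505, 0.029], [-0.6, -0.414, 0.685, -0.8], [-0.013, -0.851, -0.526, 0.688], [0.0, 0.0, 0.0, 1.0]]
```

View pics/scene0.png

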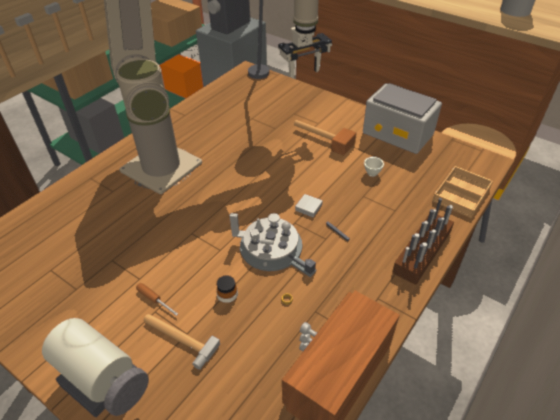

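View pics/side0.png

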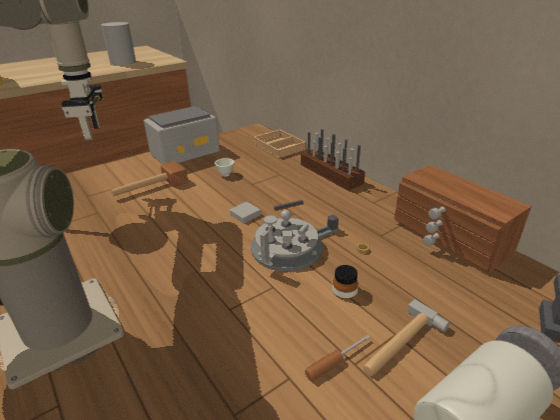

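The scene view shows the turret at about (270,243), the pointer at (308,267) and the tab at (235,225). In the side view the turret is at (288,243), the pointer at (332,224) and the tab near (266,243). I'll enlarge both.

Run:
```python
import cv2,numpy as np
a=cv2.imread("pics/scene0.png")[195:295,215:335];b=cv2.imread("pics/side0.png")[190:290,235:355]
f=lambda x:cv2.resize(x,None,fx=5,fy=5,interpolation=cv2.INTER_CUBIC)
cv2.imwrite("pics/ca.png",f(a));cv2.imwrite("pics/cb.png",f(b))
```

```text
(no output)
```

View pics/ca.png

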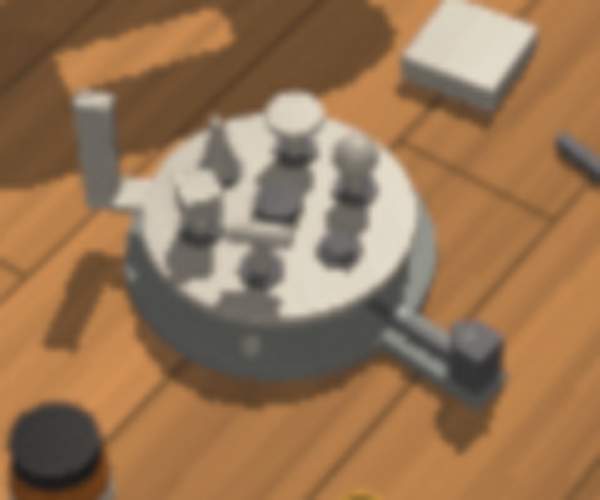

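View pics/cb.png

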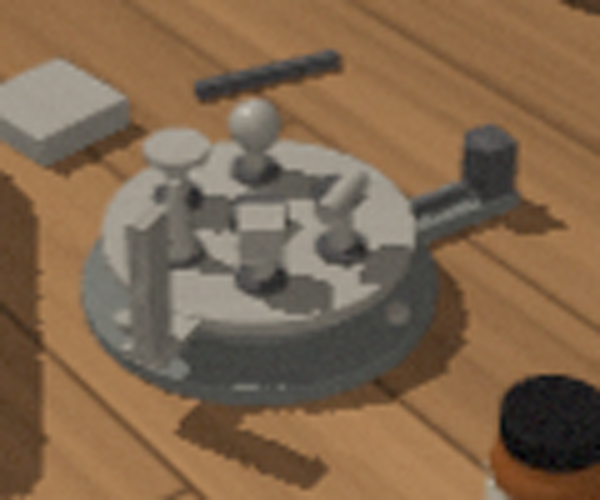

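```bash
cat > h.py <<'E'
import numpy as np
from scipy.optimize import least_squares
from plant import *
def proj(c,p):
    T=np.array(c["T"]);q=T[:3,:3].T@(np.array(p)-T[:3,3]);return np.array([c["fx"]*q[0]/q[2]+c["cx"],c["fy"]*q[1]/q[2]+c["cy"]])
E
python3 - <<'E'
from h import *
c=[read_camera("scene"),read_camera("side")];off=[(215,195),(235,190)]
obs={'tab':[(95,98),(152,215)],'ball':[(355,155),(254,122)],'ptr':[(476,340),(490,143)],'disc':[(280,217),(260,237)]}
def model(v):
    x,y,ph,th,zt=v;R=lambda r,a,z:(x+r*np.cos(a),y+r*np.sin(a),z)
    return {'tab':R(.112,ph+th+np.radians(150),.122),'ball':R(.05,ph+th,.076),'ptr':R(.152,ph,zt),'disc':(x,y,.045)}
def f(v):
    m=model(v);return np.concatenate([proj(c[i],m[k])-np.array(obs[k][i])/5-.0-off[i] for k in obs for i in(0,1)])
best=min((least_squares(f,[.55,0,p,t,.05]) for p in np.arange(-3,3,1) for t in np.arange(.9,5.4,.9)),key=lambda r:r.cost)
print(best.x,np.degrees(best.x[2:4]),best.cost,np.round(best.fun,1));print(model(best.x))
E
```

```text
[ 0.56635339 -0.0794596  -0.07439314  7.32151411  0.0399635 ] [ -4.26241267 419.491858  ] 9.830525584504674 [-1.1  0.7  0.  -0.9 -0.4  0.6  0.8 -0.2 -1.   0.3 -1.  -0.3 -0.7 -0.9
  0.5 -3.5]
{'tab': (np.float64(0.46503727815680695), np.float64(-0.12719895972655737), 0.122), 'ball': (np.float64(0.5948679617570053), np.float64(-0.03838748457671593), 0.076), 'ptr': (np.float64(0.717932971520046), np.float64(-0.09075693389036851), np.float64(0.03996349752702672)), 'disc': (np.float64(0.5663533873041605), np.float64(-0.07945960460689176), 0.045)}
```

```bash
cat >> h.py <<'E'
from scipy.spatial.transform import Rotation as Ro
AX=np.array([.566,-.079]);PH=-.074
def down(yaw):
    y=np.array([np.cos(yaw),np.sin(yaw),0]);z=np.array([0,0,-1.]);return Ro.from_matrix(np.c_[np.cross(y,z),y,z])
def row(p,yaw,s=None):
    s=s or read_state();R0=Ro.from_rotvec(s["orientation"])
    d=R0.inv().apply(np.array(p)-s["tool_pos"])/.2;r=(R0.inv()*down(yaw)).as_rotvec()/np.pi
    return np.round(np.r_[d,r],3).tolist()
def at(tabdeg,gap,z,r=.113):
    "fingers' centre on the anticlockwise side of tab at world azimuth tabdeg; gap = face clearance; z = tip height"
    a=np.radians(tabdeg);e=np.array([np.cos(a),np.sin(a)]);t=np.array([-e[1],e[0]])
    return np.r_[AX+r*e+(.0235+gap)*t,z+.186],a-np.pi/2
E
python3 - <<'E'
from h import *
def bp(n,u,v,z):
    c=read_camera(n);T=c["T"];d=T[:3,:3]@[(u-c["cx"])/c["fx"],(v-c["cy"])/c["fy"],1];o=T[:3,3];return np.round(o+d*(z-o[2])/d[2],3)
print(bp("scene",226.5,284,.06),bp("side",346,275,.06))
p,y=at(205.2,.02,.218);print(p,np.degrees(y));s=read_state();print(s["tool_pos"])
for f in(1/4,1/2,1): print(row(s["tool_pos"]*(1-f)+p*f,y))
E
```

```text
[ 0.58 -0.3   0.06] [ 0.562 -0.307  0.06 ]
[ 0.48227594 -0.16647304  0.404     ] 115.19999999999999
[0.26834519 0.53657148 0.40435661]
[-0.632, -0.666, 0.001, -0.0, -0.0, -0.288]
[-1.265, -1.333, 0.002, -0.0, -0.0, -0.288]
[-2.529, -2.665, 0.003, -0.0, -0.0, -0.288]
```

Call:
arm_command:
  increments:
    - [-0.2,-0.2,0,0,0,0]
    - [-0.4,-0.42,0,0,0,0]
    - [-0.6,-0.63,0,0,0,0]
    - [-0.8,-0.84,0,0,0,0]
    - [-0.95,-1,0,0,0,0]
  fingers: 1
  force: 20

```text
t: 0.92
tool_pos: [0.3491, 0.2708, 0.4048]
orientation: [0.723, 3.057, 0.0]
force: [1.1, -0.2, -0.5]
opening: 0.0478
gripper_force: 0.0
```

Call:
arm_command:
  increments:
    - [-0.2,-0.2,0,0,0,0]
    - [-0.4,-0.42,0,0,0,0]
    - [-0.6,-0.63,0,0,0,0]
    - [-0.8,-0.84,0,0,0,0]
    - [-0.95,-1,0,0,0,0]

```text
t: 1.55
tool_pos: [0.4295, 0.0066, 0.405]
orientation: [0.724, 3.056, -0.0]
force: [-0.3, 0.8, 0.5]
opening: 0.0011
gripper_force: 0.0
```

Call:
arm_command:
  increments:
    - [-0.16,-0.17,0,0,0,-0.055]
    - [-0.32,-0.33,0,0,0,-0.11]
    - [-0.48,-0.5,0,0,0,-0.165]
    - [-0.63,-0.66,0,0,0,-0.22]
    - [-0.63,-0.66,0,0,0,-0.275]

```text
t: 2.17
tool_pos: [0.4832, -0.1682, 0.4044]
orientation: [0.628, -3.078, 0.001]
force: [0.3, 0.0, 0.1]
opening: 0.0004
gripper_force: 0.0
```

Run:
```python
from h import *
import cv2
s=read_state();print(s["t"],s["tool_pos"],s["opening"],s["q"])
c=read_camera("wrist");im=c["image"][:,:,::-1].copy()
for q in[(*AX,.045),(*(AX+.112*np.array([np.cos(np.radians(205.2)),np.sin(np.radians(205.2))])),.122)]:
    u=proj(c,q);print(u);cv2.circle(im,tuple(int(k) for k in u),3,(0,0,255),-1)
cv2.imwrite("pics/w1.png",im)
p,y=at(205.2,.02,.218);print(row(p,y))
```

```text
2.175 [ 0.48316706 -0.16817973  0.40440405] 0.0003949431784816212 [-4.34978831e-01 -1.10050928e-01  1.73089207e+00 -6.08565964e-04
  1.52098315e+00 -2.40831507e+00]
[321.16667034 290.42690918]
[333.60342856 208.71859504]
[0.002, 0.004, 0.002, 0.0, -0.0, -0.009]
```

View pics/w1.png

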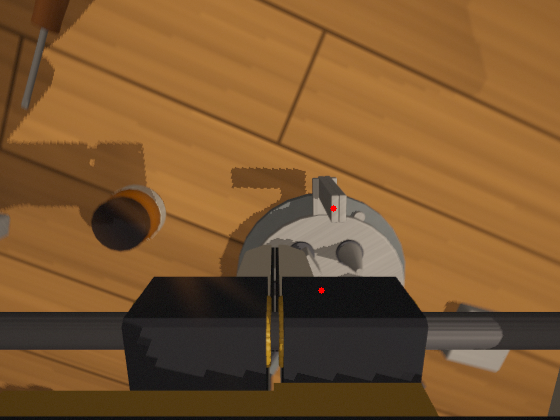

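The wrist view shows the tab around (312–347, 178–222), close to the projected dot at (333,208). The jar at (128,218) is well clear. I'll crop in to confirm.

Run:
```python
from h import *
import cv2
c=read_camera("wrist");im=c["image"][:,:,::-1]
cv2.imwrite("pics/w2.png",cv2.resize(im[160:260,230:400],None,fx=4.5,fy=4.5,interpolation=cv2.INTER_CUBIC))
print(np.round(c["T"],3))
a=np.radians(205.2);e=np.array([np.cos(a),np.sin(a)]);t=np.array([-e[1],e[0]])
for z in(.122,.043):
  for r in(.101,.123):
    for w in(-.006,.006): print(z,r,w,(proj(c,(*(AX+r*e+w*t),z))-[230,160])*4.5)
```

```text
[[-0.4    0.884  0.244  0.416]
 [ 0.916  0.386  0.107 -0.197]
 [ 0.001  0.266 -0.964  0.384]
 [ 0.     0.     0.     1.   ]]
0.122 0.101 -0.006 [492.54375534 279.8166611 ]
0.122 0.101 0.006 [423.37944012 281.68919132]
0.122 0.123 -0.006 [495.26110465 156.39619498]
0.122 0.123 0.006 [424.59087576 158.34737368]
0.043 0.101 -0.006 [428.76749193 171.57240224]
0.043 0.101 0.006 [374.63267996 173.06390525]
0.043 0.123 -0.006 [429.80309662  73.56951777]
0.043 0.123 0.006 [374.7500804   75.10976317]
```

View pics/w2.png

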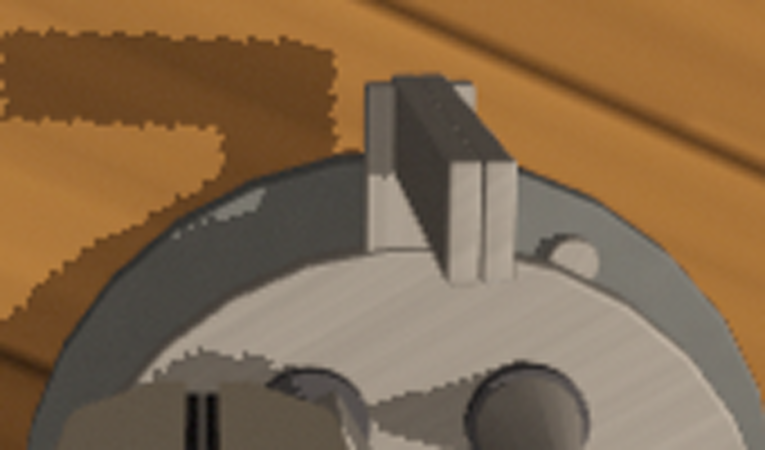

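Measured against the prediction, the tab's top lies about 4 mm further clockwise, and it agrees radially. I'll correct for that and descend on its anticlockwise side.

```bash
sed -i 's/^AX=.*/AX=np.array([.565,-.077]);PH=-.074/' h.py
python3 - <<'E'
from h import *
for g,z in((.02,.218),(.02,.075)): print(row(*at(204.1,g,z)))
E
```

```text
[0.008, 0.022, 0.002, 0.0, -0.0, -0.006]
[0.008, 0.022, 0.717, 0.0, -0.0, -0.006]
```

Call:
arm_command:
  increments:
    - [0.01,0.02,0.15,0,0,-0.006]
    - [0.01,0.02,0.3,0,0,-0.006]
    - [0.01,0.02,0.45,0,0,-0.006]
    - [0.01,0.02,0.6,0,0,-0.006]
    - [0.01,0.02,0.715,0,0,-0.006]

```text
t: 2.9
tool_pos: [0.4792, -0.1618, 0.2605]
orientation: [0.647, -3.074, -0.001]
force: [0.3, -0.4, 0.5]
opening: 0.0003
gripper_force: 0.0
```

Run:
```python
from h import *
s=read_state();print(s["tool_pos"],s["force"],s["q"][5])
for d,g in((204.1,.01),(204.1,.002),(202,0),(199,0),(196,0),(193,0),(190,0),(187,0),(184,0),(181,0),(178,0)): print(d,row(*at(d,g,.075)))
```

```text
[ 0.4791725  -0.16179321  0.26048163] [ 0.28692943 -0.36215382  0.48815005] -2.413019425818768
204.1 [0.0, 0.044, -0.003, 0.0, -0.0, -0.002]
204.1 [0.001, 0.084, -0.003, 0.0, -0.0, -0.002]
202 [0.005, 0.115, -0.003, 0.0, -0.0, 0.01]
199 [0.009, 0.145, -0.002, 0.0, -0.0, 0.027]
196 [0.012, 0.175, -0.002, 0.0, -0.0, 0.043]
193 [0.013, 0.205, -0.002, 0.0, -0.0, 0.06]
190 [0.013, 0.235, -0.002, 0.0, -0.0, 0.077]
187 [0.011, 0.266, -0.002, 0.0, -0.0, 0.093]
184 [0.008, 0.296, -0.002, 0.0, -0.0, 0.11]
181 [0.003, 0.325, -0.002, 0.0, -0.0, 0.127]
178 [-0.004, 0.355, -0.002, 0.0, -0.0, 0.143]
```

Call:
arm_command:
  increments:
    - [0,0.044,0,0,0,0]
    - [0,0.084,0,0,0,0]
    - [0.005,0.115,0,0,0,0.01]
    - [0.009,0.145,0,0,0,0.027]
    - [0.012,0.175,0,0,0,0.043]

```text
t: 3.52
tool_pos: [0.4636, -0.1319, 0.2636]
orientation: [-0.44, 3.108, -0.005]
force: [1.9, -5.0, -2.4]
opening: 0.0003
gripper_force: 2.2
```

Run:
```python
from h import *
s=read_state();print(s["tool_pos"],s["force"],s["q"][5])
for d in range(193,141,-3): print(d,row(*at(d,0,.075)))
```

```text
[ 0.46358739 -0.1318655   0.26363689] [ 1.92375725 -4.98332781 -2.35098878] -2.23442851510574
193 [0.007, 0.036, 0.013, -0.001, 0.001, 0.017]
190 [0.011, 0.066, 0.013, -0.001, 0.001, 0.034]
187 [0.013, 0.096, 0.013, -0.001, 0.001, 0.051]
184 [0.014, 0.127, 0.013, -0.001, 0.001, 0.067]
181 [0.013, 0.157, 0.013, -0.001, 0.001, 0.084]
178 [0.01, 0.187, 0.012, -0.001, 0.001, 0.101]
175 [0.006, 0.217, 0.012, -0.001, 0.001, 0.117]
172 [0.0, 0.246, 0.012, -0.001, 0.001, 0.134]
169 [-0.007, 0.276, 0.012, -0.001, 0.001, 0.151]
166 [-0.016, 0.305, 0.012, -0.001, 0.001, 0.167]
163 [-0.026, 0.333, 0.012, -0.001, 0.001, 0.184]
160 [-0.038, 0.361, 0.012, -0.001, 0.001, 0.201]
157 [-0.051, 0.388, 0.012, -0.001, 0.001, 0.217]
154 [-0.065, 0.415, 0.012, -0.001, 0.001, 0.234]
151 [-0.081, 0.44, 0.012, -0.001, 0.001, 0.251]
148 [-0.099, 0.465, 0.012, -0.001, 0.001, 0.267]
145 [-0.117, 0.489, 0.012, -0.001, 0.001, 0.284]
142 [-0.137, 0.512, 0.012, -0.001, 0.001, 0.301]
```

Contact at about 5 N. I'll follow the arc.

Call:
arm_command:
  increments:
    - [0.007,0.036,0,0,0,0.017]
    - [0.011,0.066,0,0,0,0.034]
    - [0.013,0.096,0,0,0,0.051]
    - [0.014,0.127,0,0,0,0.067]
    - [0.013,0.157,0,0,0,0.084]

```text
t: 4.15
tool_pos: [0.4523, -0.1019, 0.2637]
orientation: [-0.027, 3.138, -0.002]
force: [0.8, -0.8, -0.1]
opening: 0.0007
gripper_force: 0.4
```

Run:
```python
from h import *
s=read_state();print(s["tool_pos"],s["force"],s["q"][5])
for d in range(178,141,-3): print(d,row(*at(d,0,.075)))
```

```text
[ 0.45225311 -0.1019466   0.26368213] [ 0.75199052 -0.75842471 -0.12180296] -1.920134607508094
178 [0.005, 0.027, 0.013, -0.0, 0.001, 0.017]
175 [0.008, 0.057, 0.013, -0.0, 0.001, 0.033]
172 [0.011, 0.087, 0.013, -0.0, 0.001, 0.05]
169 [0.011, 0.117, 0.013, -0.0, 0.001, 0.067]
166 [0.01, 0.148, 0.013, -0.0, 0.001, 0.083]
163 [0.008, 0.178, 0.013, -0.0, 0.001, 0.1]
160 [0.004, 0.208, 0.013, -0.0, 0.001, 0.117]
157 [-0.002, 0.237, 0.013, -0.0, 0.001, 0.133]
154 [-0.009, 0.267, 0.013, -0.0, 0.001, 0.15]
151 [-0.018, 0.296, 0.013, -0.0, 0.001, 0.167]
148 [-0.028, 0.324, 0.013, -0.0, 0.001, 0.183]
145 [-0.04, 0.352, 0.013, -0.0, 0.001, 0.2]
142 [-0.053, 0.379, 0.013, -0.0, 0.001, 0.217]
```

Call:
arm_command:
  increments:
    - [0.005,0.027,0.01,0,0,0.017]
    - [0.008,0.057,0.01,0,0,0.033]
    - [0.011,0.087,0.01,0,0,0.05]
    - [0.011,0.117,0.01,0,0,0.067]
    - [0.01,0.148,0.01,0,0,0.083]

```text
t: 4.78
tool_pos: [0.4498, -0.0724, 0.262]
orientation: [0.381, 3.115, -0.002]
force: [-0.6, -2.8, 1.9]
opening: 0.0004
gripper_force: 1.1
```

Run:
```python
from h import *
import cv2
s=read_state();print(s["tool_pos"],s["force"],s["q"][5])
for d in range(166,141,-3): print(d,row(*at(d,0,.075)))
a=read_camera("scene")["image"][195:295,215:335,::-1];b=read_camera("side")["image"][190:290,235:355,::-1]
cv2.imwrite("pics/m1.png",cv2.resize(np.hstack([a,b]),None,fx=3.3,fy=3.3,interpolation=cv2.INTER_CUBIC))
```

```text
[ 0.44978727 -0.07243886  0.26196852] [-0.60480813 -2.83780201  1.90620848] -1.5992109509938477
166 [0.001, -0.0, 0.005, -0.0, 0.001, 0.0]
163 [0.006, 0.029, 0.005, -0.0, 0.001, 0.017]
160 [0.01, 0.059, 0.005, -0.0, 0.001, 0.034]
157 [0.012, 0.09, 0.005, -0.0, 0.001, 0.05]
154 [0.013, 0.12, 0.005, -0.0, 0.001, 0.067]
151 [0.012, 0.15, 0.005, -0.0, 0.001, 0.084]
148 [0.009, 0.18, 0.005, -0.0, 0.001, 0.1]
145 [0.005, 0.21, 0.005, -0.0, 0.001, 0.117]
142 [-0.001, 0.24, 0.005, 0.0, 0.001, 0.134]
```

View pics/m1.png

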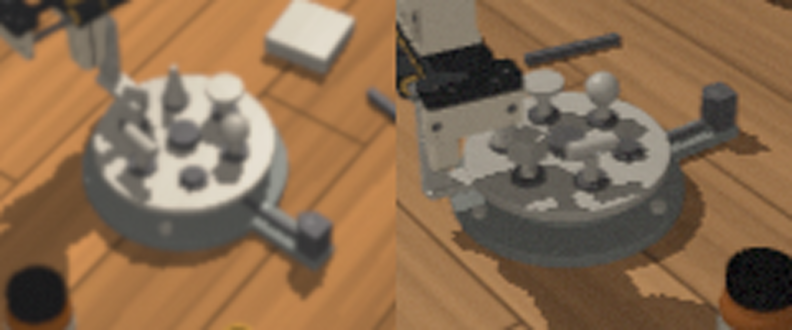

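The ball at (235,128) in the left half has come about halfway round to the pointer, and the fingers sit outside the stakes. I'll continue.

Call:
arm_command:
  increments:
    - [0.006,0.029,0.005,0,0,0.017]
    - [0.01,0.059,0.005,0,0,0.034]
    - [0.012,0.09,0.005,0,0,0.05]
    - [0.013,0.12,0.005,0,0,0.067]
    - [0.012,0.15,0.005,0,0,0.084]

```text
t: 5.5
tool_pos: [0.4543, -0.0427, 0.2598]
orientation: [0.785, 3.04, 0.0]
force: [0.5, 0.9, -0.4]
opening: 0.0007
gripper_force: 0.1
```

Run:
```python
from h import *
import cv2
s=read_state();print(s["tool_pos"],s["force"],s["q"][5])
for d in range(151,140,-2): print(d,row(*at(d,0,.075)))
print("back",row(*at(151,.03,.075)))
a=read_camera("scene")["image"][195:295,215:335,::-1];b=read_camera("side")["image"][190:290,235:355,::-1]
cv2.imwrite("pics/m2.png",cv2.resize(np.hstack([a,b]),None,fx=3.3,fy=3.3,interpolation=cv2.INTER_CUBIC))
```

```text
[ 0.45431848 -0.04268412  0.25981184] [ 0.5164985   0.85420882 -0.38431213] -1.2713772623713961
151 [-0.002, 0.001, -0.006, 0.0, 0.001, 0.0]
149 [0.002, 0.021, -0.006, 0.0, 0.001, 0.011]
147 [0.005, 0.04, -0.006, 0.0, 0.001, 0.022]
145 [0.007, 0.06, -0.006, 0.0, 0.001, 0.034]
143 [0.009, 0.081, -0.006, 0.0, 0.001, 0.045]
141 [0.01, 0.101, -0.006, 0.0, 0.001, 0.056]
back [-0.002, -0.149, -0.006, 0.0, 0.001, 0.0]
```

View pics/m2.png

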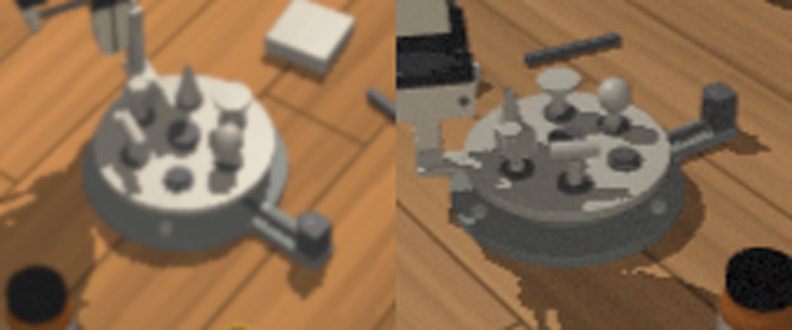

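The tab has moved ahead of the fingers, so the detent has probably pulled it in. I'll back off, wait, and measure.

Call:
arm_command:
  increments:
    - [0,-0.05,0,0,0,0]
    - [0,-0.1,0,0,0,0]
    - [0,-0.15,0,0,0,0]
    - [0,-0.15,0,0,0,0]
    - [0,-0.15,0,0,0,0]

```text
t: 6.22
tool_pos: [0.4395, -0.0694, 0.2588]
orientation: [0.785, 3.042, 0.0]
force: [-0.5, 0.4, 0.2]
opening: 0.0002
gripper_force: 0.0
```

Run:
```python
from h import *
import cv2
s=read_state();print(s["tool_pos"],s["force"])
out=[]
for n,(x,y) in(("scene",(215,195)),("side",(235,190))):
    c=read_camera(n);im=cv2.resize(c["image"][y:y+100,x:x+120,::-1],None,fx=3.3,fy=3.3,interpolation=cv2.INTER_CUBIC)
    for k,d in enumerate((0,8,16)):
        a=PH+np.radians(d);u=(proj(c,(.566+.05*np.cos(a),-.078+.05*np.sin(a),.076))-[x,y])*3.3
        cv2.circle(im,tuple(int(v) for v in u),2,[(0,0,255),(0,255,0),(255,0,0)][k],-1)
    out.append(im)
cv2.imwrite("pics/m3.png",np.hstack(out))
```

```text
[ 0.43950684 -0.06941398  0.25875195] [-0.53645966  0.39387408  0.23750845]
```

View pics/m3.png

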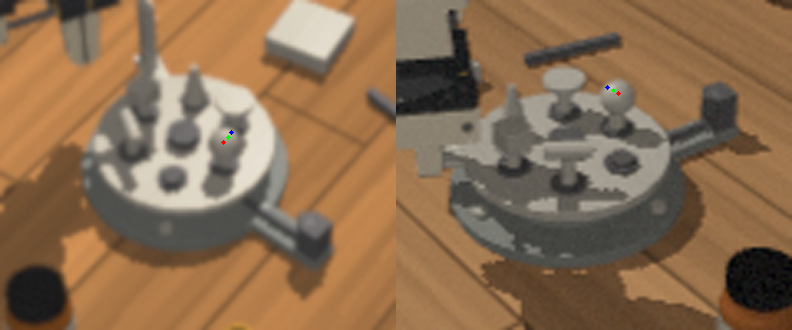

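The ball is now on the red dot (0°) in both views, so it has clicked in. I'll retract upward and check once more.

Call:
arm_command:
  increments:
    - [0,-0.03,-0.15,0,0,0]
    - [0,-0.05,-0.35,0,0,0]
    - [0,-0.05,-0.6,0,0,0]
    - [0,-0.05,-0.8,0,0,0]
    - [0,-0.05,-0.8,0,0,0]

```text
t: 6.95
tool_pos: [0.4357, -0.078, 0.4228]
orientation: [0.782, 3.036, -0.0]
force: [0.5, -0.0, -0.2]
opening: 0.0005
gripper_force: 0.0
```

Call:
arm_command:
  increments:
    - [0,0,0,0,0,0]
    - [0,0,0,0,0,0]
    - [0,0,0,0,0,0]
    - [0,0,0,0,0,0]
    - [0,0,0,0,0,0]

```text
t: 7.58
tool_pos: [0.4347, -0.078, 0.4185]
orientation: [-0.784, -3.042, -0.0]
force: [0.4, -0.4, -0.1]
opening: 0.0005
gripper_force: 0.0
```

Run:
```python
from h import *
import cv2
s=read_state();print(s["t"],s["tool_pos"],s["force"])
out=[]
for n,(x,y) in(("scene",(215,195)),("side",(235,190))):
    c=read_camera(n);im=cv2.resize(c["image"][y:y+100,x:x+120,::-1],None,fx=3.3,fy=3.3,interpolation=cv2.INTER_CUBIC)
    for d,q in((0,(.05,.076)),(150,(.112,.122))):
        a=PH+np.radians(d);u=(proj(c,(.566+q[0]*np.cos(a),-.078+q[0]*np.sin(a),q[1]))-[x,y])*3.3
        cv2.circle(im,tuple(int(v) for v in u),2,(0,0,255),-1)
    out.append(im)
cv2.imwrite("pics/m4.png",np.hstack(out))
```

```text
7.575 [ 0.43469267 -0.07796539  0.4184798 ] [ 0.44872317 -0.38529736 -0.12693372]
```

View pics/m4.png

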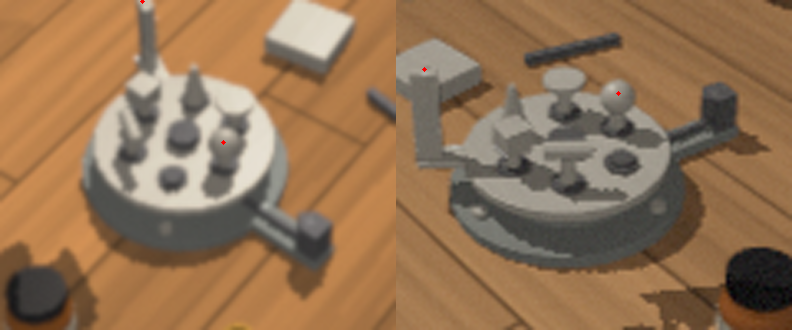

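Both the ball and the tab top sit on the 0° predictions, and the arm is clear and still.

```bash
python3 -c "
from plant import *
print(close_job())"
```

```text
the job is handed in; nothing more can be done
None
```

The ball-headed stake now stands at the pointer and looks clicked into its notch in both camera views; I turned the turret one notch clockwise with closed fingers on one side of the tab, backed off clear, and handed in the job at about 7.6 s.

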